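# Fill the gap in the desk organiser

## Robot

A 7-joint arm with a two-finger parallel gripper is mounted at the origin on the work surface. World frame = base frame: x ahead of the robot, y to its left, z up, the work surface at z = 0. Lengths are in m, angles in rad, forces in N, time in s.
With the tool pointing down it reaches from about 0.35 to 0.9 m from the base axis. Payload 19.9 kg.
Tool frame: the origin (TCP) lies between the finger pads; the fingertips stand 19 mm ahead of it and the grasp point (between the pads) is the TCP; z points along the fingers, y is the line along which they close (so a half turn about z gives the same grasp; the last joint's range is limited). The gripper opens to 94 mm and grips with 3 to 60 N. Pads are 16 mm wide; open, the fingers measure 119 mm over their backs; the gripper's body (75 mm by 177 mm) begins 78 mm behind the grasp point.
Start: joints at [1.121, 0.417, -0.01, 1.614, 0.005, 1.111, -0.053], TCP at [0.248, -0.573, 0.203] pointing down, gripper open.
Joint ranges: [-2.81, 2.81], [-0.39, 2.02], [-1.27, 1.25], [0.06, 2.57], [-1.19, 4.33], [0.19, 2], [-2.82, 2.82]. Speed limits (rad/s): [1.89, 1.89, 2.39, 2.39, 3.01, 3.01, 3.01].

## Interface

Orientations are given as a 3x3 rotation matrix whose columns are the frame's x, y, z axes.
In Python, from rig import robot gives the robot as it stands. Calls block until the motion is done:
- robot.move_ptp(position, orientation): joint-space move of the TCP to a pose.
- robot.move_linear(position, velocity=0.15, frame=None, threshold=None): straight line of the TCP; frame=None keeps the orientation; velocity is the mean speed in m/s. With threshold (N) it stops when the force on the tool has changed by that much, and returns True; else False.
- robot.goto_joints(angles): joint-space move.
- robot.gripper_to(opening): finger opening in m; the grip force is fixed at half the most; returns when the fingers have stopped.
- robot.pause(seconds).
- robot.ik(position, orientation): joint angles nearest the present ones, or None.
- robot.get_state(): the state.
- robot.grab_frame(name): name is "side" or "top"; returns the picture (480x640x3 uint8, red, green, blue); there is no depth.
- robot.camera_info(name): a dict with "fx", "fy", "cx", "cy" (pixels), "dist" ([k1, k2, p1, p2, k3] as OpenCV has them; the pictures are not rectified), "rvec" (rotation vector, rad) and "tvec" (3), from world to camera coordinates, as OpenCV has them. Camera axes: x right, y down, z forward; pixel columns grow to the right and rows downward; lengths in m; the calibration is good to about 2 mm. A picture is of the moment at which its call begins. camera_info takes no time and is no camera call.
A pose or a line that the arm cannot do raises robot.PlanningError and nothing moves.
- robot.sign_off(): hands the job in; it is judged then, once.
The state is a dict: "time": time; "qpos": joint angles; "joint_vel": joint speeds; "effort": joint torques, N m; "ee_pos": TCP position; "tool_rot": TCP orientation; "force": force on the tool from outside, world axes, zero at the start; "moment": the same for the moment, N m; "opening": finger opening in m; "grasp_force": force on a finger pad.
Only numpy, scipy, OpenCV 4.12 (cv2) and the standard library are available. Lean on these libraries where they do the work, as an engineer would, in place of code of your own. Each camera call takes 0.05 s, during which the arm holds its last target. There are 200 camera calls.

## Task

The green desk organiser has one empty gap left between its two fixed boxes. Of the three loose boxes on the desk, find the one that fills the gap, neither too wide to go in nor leaving half of it empty, and stand it upright in the gap, fully down on the organiser's floor. Leave the other two boxes standing on the desk.

Things in the scene. Friction and masses are not known exactly. Their poses are not given: they have to be found in the camera images.
- dock: Green organiser fixed to the desk. Origin on the desk under the centre of its gap: 50 mm along y, 64 mm along x, floor 8 mm up. Fixed boxes flank it, grey (+y, 85 mm wide) and black (-y, 55 mm), tops 62 mm up (contents 70), top edges bevelled to the gap. Along its ±x sides run flared lips only 27 mm high, so fingers on a box's x faces clear them. Boxes go in x axis along x, either way round.
- pink_box: Lidded desk-organiser box, pink, standing loose on the desk: 24 mm wide along its y axis, 54 mm deep along its x axis, 80 mm high (z up), about 150 g. Origin at the centre of its underside. Its two 54 mm-apart faces (the ones with a paper label low down) are flat and can be gripped from above by their upper half.
- white_box: Lidded desk-organiser box, white, standing loose on the desk: 40 mm wide along its y axis, 54 mm deep along its x axis, 80 mm high (z up), about 150 g. Origin at the centre of its underside. Its two 54 mm-apart faces (the ones with a paper label low down) are flat and can be gripped from above by their upper half.
- blue_box: Lidded desk-organiser box, blue, standing loose on the desk: 60 mm wide along its y axis, 54 mm deep along its x axis, 80 mm high (z up), about 150 g. Origin at the centre of its underside. Its two 54 mm-apart faces (the ones with a paper label low down) are flat and can be gripped from above by their upper half.
Things that resemble listed ones, but are neither listed nor needed, are in the scene too. Several things have the shape of the blue_box; the one meant has the colours described above.

How it is judged:
By the outcome, as a careful person would: the job done as asked, in the order asked, and still so for the second after the job is handed in, with the robot touching nothing.
It also fails if it takes over 40 s, if anything falls off the work surface, if the arm or the gripper's body presses on something with over 40 N, if the wrist force passes 120 N, or if a joint passes its speed limit or range.

## Working session

There is one attempt and no reset: what is moved stays moved. The work goes in short steps, each a Python script; the robot and the scene stay as the last script left them, time stands still between calls to the robot, and variables do not carry over. Pictures are saved under pics/ and viewed, at most 10 in all, crops included, and the job is handed in when it is done.

```bash
mkdir -p pics; python3 - <<'E'
from rig import robot
import cv2
for n in("top","side"):
    cv2.imwrite(f"pics/{n}0.png",robot.grab_frame(n)[:,:,::-1]); print(n,robot.camera_info(n))
E
```

```text
top {'fx': 551.008504905972, 'fy': 551.008504905972, 'cx': 318.74827032184515, 'cy': 240.7314842791642, 'dist': array([-0.01797581,  0.        ,  0.        ,  0.        ,  0.        ]), 'rvec': array([ 2.18057897, -2.20403504,  0.08045525]), 'tvec': array([0.04410348, 0.55108937, 0.9329389 ])}
side {'fx': 461.2751058972589, 'fy': 461.2751058972589, 'cx': 323.2264594047451, 'cy': 239.36998816560438, 'dist': array([-0.11366952,  0.        ,  0.        ,  0.        ,  0.        ]), 'rvec': array([ 2.11281904, -0.48284199,  0.22809353]), 'tvec': array([-0.47579111,  0.1876794 ,  0.60311457])}
```

View pics/top0.png

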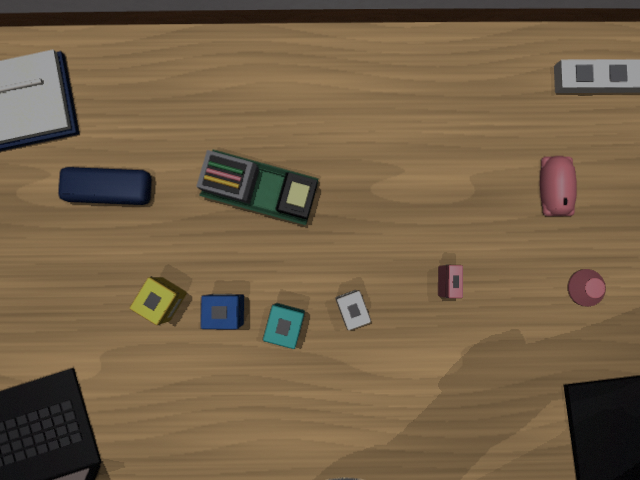

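View pics/side0.png

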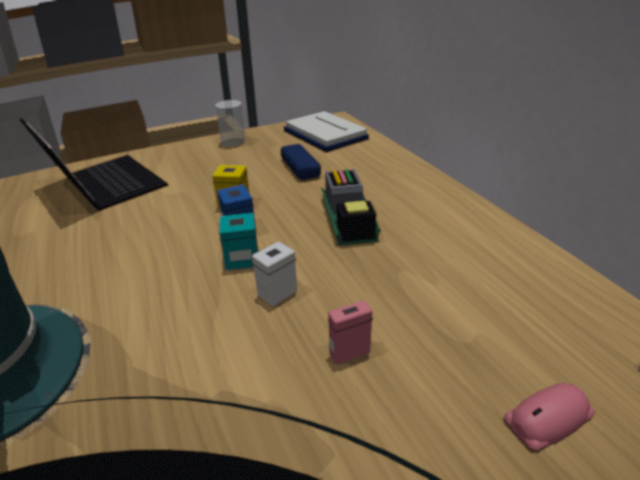

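The top view shows the dock at about (258,188), with its gap at about (269,188), and the white box at (354,310). In the side view the white box is at (275,273). White (40 mm) is the one that fits the 50 mm gap, so I'll enlarge both places.

```bash
python3 - <<'E'
import cv2,numpy as np
t=cv2.imread("pics/top0.png");s=cv2.imread("pics/side0.png")
def c(im,x,y,w,h,k):
    o=cv2.resize(im[y:y+h,x:x+w],None,fx=k,fy=k,interpolation=cv2.INTER_CUBIC)
    o=cv2.convertScaleAbs(o,alpha=1.5,beta=15)
    for i in range(0,w,10):
        cv2.line(o,(i*k,0),(i*k,6),(0,0,255),1); cv2.putText(o,str(x+i),(i*k,16),0,.33,(0,0,255),1)
    for j in range(0,h,10):
        cv2.line(o,(0,j*k),(6,j*k),(0,0,255),1); cv2.putText(o,str(y+j),(8,j*k+4),0,.33,(0,0,255),1)
    return o
a=np.hstack([c(t,195,145,130,85,3)])
A=c(t,195,145,130,85,6); cv2.imwrite("pics/c1.png",A)
B=np.hstack([c(t,325,280,60,60,6),c(s,245,235,60,75,6)[:360]]) 
b1=c(t,330,282,50,55,8);b2=c(s,245,238,60,70,6)
H=max(b1.shape[0],b2.shape[0]);o=np.zeros((H,b1.shape[1]+b2.shape[1],3),np.uint8);o[:b1.shape[0],:400]=b1;o[:b2.shape[0],400:]=b2
cv2.imwrite("pics/c2.png",o)
cv2.imwrite("pics/c3.png",c(s,315,165,70,80,7))
E
```

```text
(no output)
```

View pics/c1.png

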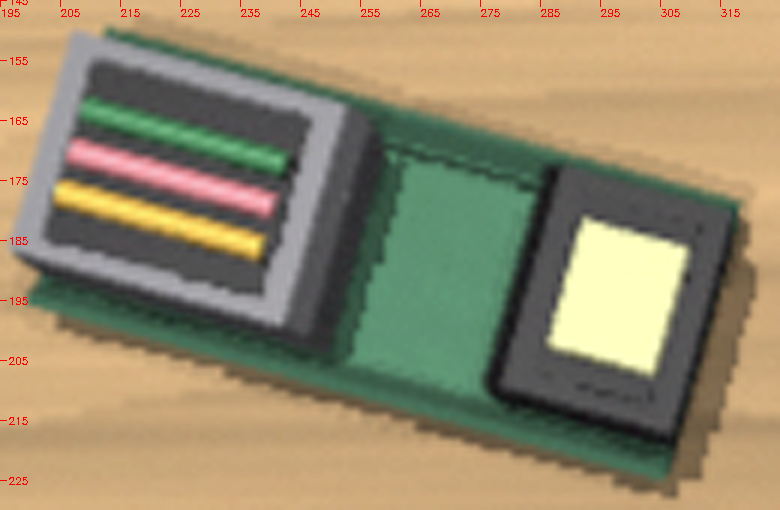

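View pics/c2.png

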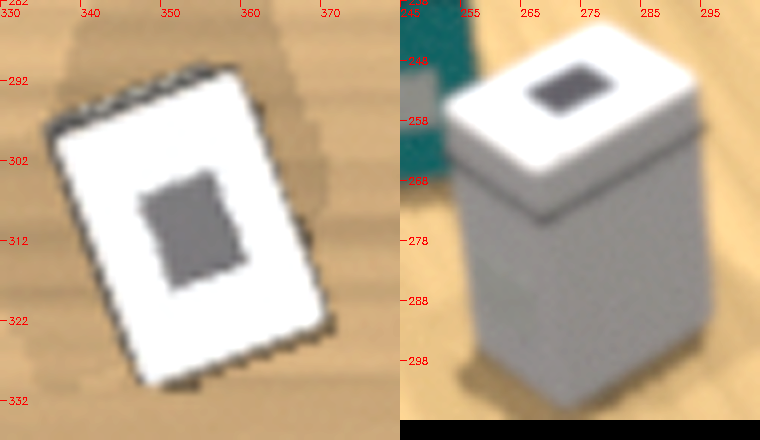

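View pics/c3.png

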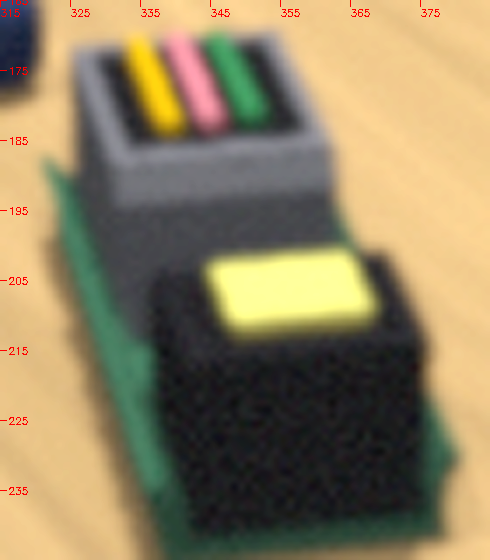

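White box lid corners in the top view: (335.5,299.5), (358.5,290.5), (370.5,322.5), (347.5,330.5). In the side view: (252.5,255.5), (278.5,241.5), (294.5,251), (267.5,266.5). In the dock crops I can read the tops of the grey and black boxes and the note corners. I'll fit poses from both views.

```bash
cat > h.py <<'E'
from rig import robot
import cv2,numpy as np
from scipy.optimize import least_squares
C={n:robot.camera_info(n) for n in("top","side")}
def K(c): return np.array([[c['fx'],0,c['cx']],[0,c['fy'],c['cy']],[0,0,1]])
def proj(n,P):
    c=C[n]; return cv2.projectPoints(np.array(P,float).reshape(-1,1,3),c['rvec'],c['tvec'],K(c),c['dist'])[0].reshape(-1,2)
def tri(pt,ps):
    f=lambda p:np.r_[proj("top",[p])[0]-pt,proj("side",[p])[0]-ps]
    r=least_squares(f,[.5,0,.05]); return r.x,r.fun
def place(x,y,a,P):
    P=np.array(P,float);c,s=np.cos(a),np.sin(a); return P@np.array([[c,-s,0],[s,c,0],[0,0,1]]).T+[x,y,0]
def Rdown(a): # tool y along direction a in world, z down
    y=np.array([np.cos(a),np.sin(a),0]);z=np.array([0,0,-1.]);return np.c_[np.cross(y,z),y,z]
E
python3 - <<'E'
from h import *
T=[(335.5,299.5),(358.5,290.5),(370.5,322.5),(347.5,330.5)];S=[(252.5,255.5),(278.5,241.5),(294.5,251),(267.5,266.5)]
print("white c",tri(np.mean(T,0),np.mean(S,0)))
def backz(n,p,z):
    return least_squares(lambda q:proj(n,[[q[0],q[1],z]])[0]-p,[.4,-.2]).x
for n,L in(("top",T),("side",S)): print(n,[backz(n,p,.08).round(4) for p in L])
nT=[(293,181),(310,186),(304.5,207.5),(286.5,203)]
nS=[(345,202),(365,200),(369,208.5),(348.5,212)]
print("note",tri(np.mean(nT,0),np.mean(nS,0)))
gT=[(207.5,150),(253,162),(242.5,199.5),(198,187.5)];gS=[(326,172.5),(354,170),(362,185.5),(331,190)]
print("grey",tri(np.mean(gT,0),np.mean(gS,0)))
bT=[(318,179),(307.5,218)]
print([backz("top",p,.062).round(4) for p in gT+bT+[(287,172.5),(276,209)]], "floor",[backz("top",p,.008).round(4) for p in [(262,172),(284,177),(253,202),(276,211)]])
# dock fit
def f(q):
    x,y,a,z,hx,b=q
    M=[(hx,.11,z),(hx,.025+b,z),(-hx,.025+b,z),(-hx,.11,z),(hx,-.08,z),(-hx,-.08,z)]
    P=place(x,y,a,M)
    # side correspondences: far-left(-x,far),far-right(+x),near-right,near-left
    return np.r_[(proj("top",P)-np.array(gT+bT)).ravel(),(proj("side",P[[3,0,1,2]])-np.array(gS)).ravel()]
r=least_squares(f,[.6,.05,-.25,.062,.032,.003]);print("dock",r.x.round(4),r.fun.round(1))
def g(q):
    x,y,a,z=q;P=place(x,y,a,[(i*.027,j*.02,z) for i,j in((1,1),(1,-1),(-1,-1),(-1,1))])
    d=[]
    for n,L in(("top",T),("side",S)):
        U=proj(n,P);L=np.array(L);D=U[:,None]-L;i=np.argmin((D**2).sum(2),1);d+=list((U-L[i]).ravel())
    return np.array(d)
c=tri(np.mean(T,0),np.mean(S,0))[0]
for a0 in(.3,-.3):
    r=least_squares(g,[c[0],c[1],a0,c[2]]);print("white",r.x.round(4),r.cost,r.fun.round(1))
E
```

```text
white c (array([ 0.43545706, -0.0153847 ,  0.07697278]), array([ 0.20113341, -0.64272775, -0.63480698,  0.03649381]))
top [array([0.4529, 0.0129]), array([ 0.4668, -0.0241]), array([ 0.4156, -0.0426]), array([ 0.4034, -0.0056])]
side [array([ 0.4055, -0.0103]), array([0.4537, 0.0073]), array([ 0.4663, -0.028 ]), array([ 0.4166, -0.0465])]
note (array([0.62592801, 0.07066791, 0.06736599]), array([ 0.24913027, -0.55396737, -0.66280333,  0.08356519]))
grey (array([0.66110364, 0.19264606, 0.05830893]), array([ 0.15259498, -0.3527565 , -0.46979691,  0.05561789]))
[array([0.7017, 0.2218]), array([0.6807, 0.1463]), array([0.6182, 0.1638]), array([0.639 , 0.2374]), array([0.6512, 0.0387]), array([0.5864, 0.0567]), array([0.6626, 0.09  ]), array([0.6019, 0.1086])] floor [array([0.6742, 0.1365]), array([0.665 , 0.0979]), array([0.6213, 0.1524]), array([0.605 , 0.1123])]
dock [ 0.6414  0.1243 -0.2782  0.0589  0.0323  0.0073] [ 0.7 -0.2  0.1  0.  -0.  -0.4 -0.6 -0.7  0.1  0.7  0.3 -1.  -1.9  0.1
  0.1 -0.   0.4  0.9 -0.6 -0.7]
white [ 0.4356 -0.0153  0.3442  0.0773] 3.856755811108148 [ 0.1 -1.   0.4 -0.7  0.3 -1.  -0.1 -0.2 -0.7 -0.4  0.3  0.2 -0.3  0.2
 -2.   0.2]
white [ 0.4356 -0.0153  0.3442  0.0773] 3.8567558111186013 [ 0.1 -1.   0.4 -0.7  0.3 -1.  -0.1 -0.2 -0.7 -0.4  0.3  0.2 -0.3  0.2
 -2.   0.2]
```

White box at (0.436, -0.015), yaw 0.344. Dock at (0.641, 0.124), yaw -0.278. Measured heights come out at 77 and 59 mm, which agrees with the nominal 80 and 62 mm to within about 3 mm. Next I'll grasp the white box and lift it.

```bash
python3 - <<'E'
from h import *
W=[.4356,-.0153];D=[.6414,.1243]
best=None
for k in(0,np.pi):
    q1=robot.ik(W+[.2],Rdown(.344+k));q2=robot.ik(D+[.2],Rdown(-.278+k))
    print(k,q1 is not None and np.round(q1,2),q2 is not None and np.round(q2,2))
    if q1 is not None and q2 is not None:
        m=max(abs(q1[6]),abs(q2[6]))
        if best is None or m<best[0]: best=(m,k)
k=best[1];print("k",k)
robot.move_ptp(W+[.2],Rdown(.344+k))
robot.gripper_to(.094)
print(robot.move_linear(W+[.12],.2), robot.move_linear(W+[.063],.08,threshold=8))
robot.gripper_to(.04)
s=robot.get_state();print(s['opening'],s['grasp_force'],s['ee_pos'],s['time'])
robot.move_linear(W+[.2],.15)
robot.move_ptp(D+[.2],Rdown(-.278+k))
robot.move_linear(D+[.165],.1)
s=robot.get_state();print(s['opening'],s['grasp_force'],s['ee_pos'],s['force'],s['time'])
t=robot.grab_frame("top")[:,:,::-1];s=robot.grab_frame("side")[:,:,::-1]
o=np.hstack([cv2.resize(t[130:240,190:330],None,fx=2.8,fy=2.8,interpolation=2),cv2.resize(s[100:250,290:430],None,fx=2.8,fy=2.8,interpolation=2)[:308]]) if 0 else None
a=cv2.resize(t[130:240,190:330],(392,308));b=cv2.resize(s[110:250,300:430],(390,420))
o=np.zeros((420,782,3),np.uint8);o[:308,:392]=a;o[:,392:]=b
cv2.imwrite("pics/held.png",cv2.convertScaleAbs(o,alpha=1.5,beta=15))
E
```

```text
0 [ 0.6   0.11 -0.67  2.04  0.08  1.01  0.23] [ 0.24  0.56 -0.7   1.52  0.37  1.2  -0.8 ]
3.141592653589793 [-1.04  0.12  1.09  2.09 -0.12  1.   -2.69] [ 0.45  0.71 -1.09  1.51  0.64  1.31  2.16]
k 0
False False
0.05404255329306323 29.99535173177719 [ 0.43560866 -0.01532921  0.06303283] 4.5417
0.05377646100337374 29.992984235286713 [0.64132271 0.12405109 0.16510783] [ 0.15795755 -0.47639846 -1.26347775] 7.0917
```

View pics/held.png

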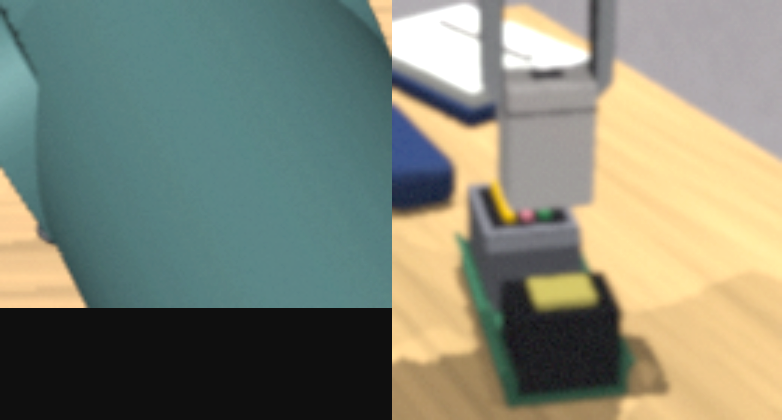

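The white box is held square between the fingers above the gap; in the side crop it is at (548,140). The arm hides the gap in the top view. I'll lower it under force guard.

```bash
python3 - <<'E'
from h import *
D=[.6414,.1243]
for z,v in((.10,.06),(.066,.03)):
    hit=robot.move_linear(D+[z],v,threshold=8); s=robot.get_state(); print(z,hit,s['ee_pos'].round(4),np.round(s['force'],1),np.round(s['moment'],2),s['time'])
    if hit: break
t=robot.grab_frame("side")[:,:,::-1]
cv2.imwrite("pics/low.png",cv2.convertScaleAbs(cv2.resize(t[110:250,300:430],(520,560)),alpha=1.5,beta=15))
E
```

```text
0.1 False [0.6416 0.1244 0.1004] [ 0.7 -0.2 -1.7] [-0.04 -0.06 -0.  ] 8.425
0.066 True [0.641  0.1244 0.0708] [-2.3 -0.3  6.7] [-0.05  0.42 -0.02] 9.3167
```

View pics/low.png

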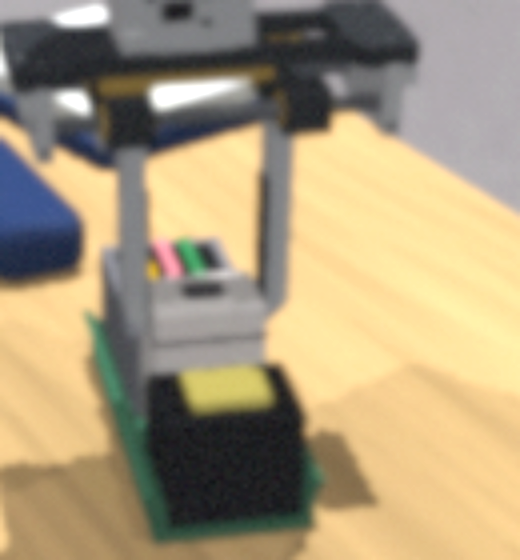

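The box is down in the gap, behind the black box. It made contact at TCP z = 0.0708, and 0.071 was expected for the floor. I'll release, retreat and check.

```bash
python3 - <<'E'
from h import *
robot.gripper_to(.08)
p=robot.get_state()['ee_pos']
robot.move_linear([p[0],p[1],.2],.12)
robot.move_ptp([.45,-.25,.28],Rdown(0))
s=robot.get_state();print(s['time'],s['ee_pos'])
t=robot.grab_frame("top")[:,:,::-1];s=robot.grab_frame("side")[:,:,::-1]
cv2.imwrite("pics/t9.png",t);cv2.imwrite("pics/s9.png",s)
o=np.zeros((560,800,3),np.uint8);o[:276,:390]=cv2.resize(t[140:232,195:325],(390,276));o[:480,400:]=cv2.resize(s[130:250,310:410],(400,480))
o[280:560,:390]=cv2.resize(t,(390,280))
cv2.imwrite("pics/end.png",cv2.convertScaleAbs(o,alpha=1.4,beta=15))
P=place(.6414,.1243,-.278,[(i*.027,j*.02,.088) for i in(1,-1) for j in(1,-1)])
print(proj("top",P).round(1).tolist(),proj("side",P).round(1).tolist())
E
```

```text
12.7833 [ 0.45053113 -0.24929719  0.2799032 ]
[[257.5, 163.4], [281.4, 169.9], [248.4, 195.5], [272.4, 202.0]] [[361.6, 176.0], [366.5, 185.3], [334.0, 178.5], [337.9, 187.9]]
```

View pics/end.png

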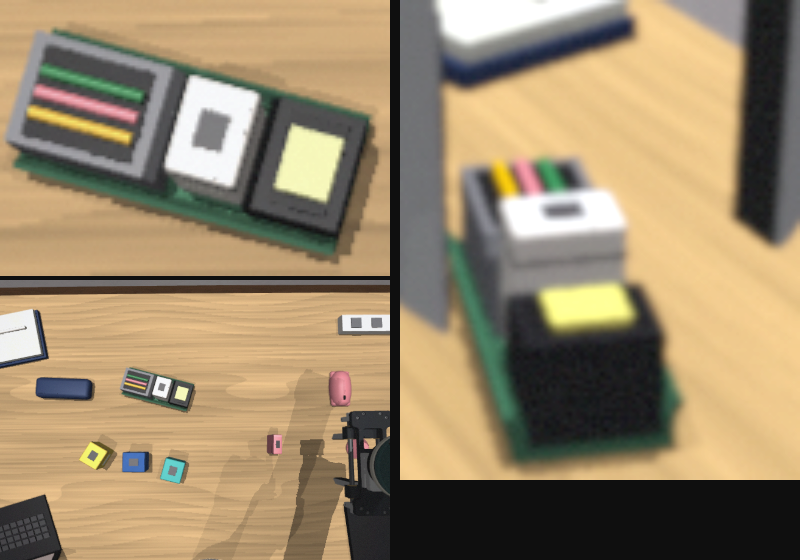

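The white box stands upright in the gap. Its lid corners are within a few pixels of the fully seated prediction: the top view shows about (261,165) and (272,203), the side view about (338,189). Pink and blue are untouched.

```bash
python3 -c "
from rig import robot
robot.pause(0.3); print(robot.sign_off())"
```

```text
the job is handed in; nothing more can be done
None
```

The white box is upright in the organiser's gap and down on its floor, the pink and blue boxes still stand where they were on the desk, and the job is handed in at about 13 s of the 40 s allowed.

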